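# Brush down an oval dish on a coasting banding wheel

## Task

Set the banding wheel turning freely with a gentle push, at a rate of one turn in 6 to 12 seconds, and take the thick mop brush from its rack. With the wheel coasting untouched, keep the bristle ends at the outside of the oval dish's wall, in the upper half of its height and within a centimetre of it, following the wall in and out for eight seconds without a break. Then lift the brush well clear above the dish and finish holding it there, still; do not whip the wheel round, knock the fragile dish or disturb anything else.

Things in the scene. Friction and masses are not known exactly. Their poses are not given: they have to be found in the camera images.
- wheel_base: The grey cast pedestal of the banding wheel, fixed to the table; origin on the table on the wheel's upright axis. Foot 176 mm across, column 48 mm across. It carries the dark steel head, a disc 250 mm across and 12 mm thick whose top is 120 mm above the table; the head, its grips and the dish turn together on the axis.
- wheel (a joint): Angle of the wheel head about its upright axis, rad, positive anticlockwise from above, unlimited; it starts anywhere. Free-running bearing: head (2.6 kg) with dish has a nominal inertia of 0.023 kg m2, viscous drag 0.0004 N m s/rad and dry friction 0.0002 N m, so a push leaves it coasting and slowly losing speed (1.0 rad/s falls to about 0.72 in 12 s).
- post_a (a point): Centre of the top of the grip post beyond the dish's +x end, 109 mm from the wheel's axis: a black rubber-sleeved upright post 15 mm thick, 35 mm tall, its top 155 mm above the table; it turns with the head and is a good place to push the wheel. Two like it stand close by the long walls, 59 mm from the axis.
- post_b (a point): The same on the post beyond the dish's -x end, 109 mm from the axis.
- dish: Fragile whitish unglazed oval dish clamped centrally on the wheel and turning with it: 200 mm long, 100 wide, 70 tall, upright walls 7 mm thick. Origin at the centre of its underside, 120 mm above the table; x along its length, y across, z up. Outline: half circles of radius 50 mm about x = +50 and x = -50 mm, joined by straight walls at y = +50 and -50 mm.
- dish_end_a (a point): Centre of the dish's half-round end at +x: the point x = +50, y = 0, z = 50 mm of the dish.
- dish_end_b (a point): Centre of the dish's half-round end at -x: the point x = -50, y = 0, z = 50 mm of the dish.
- rack: Wooden brush rack fixed to the table, base 130 by 160 mm, with two notched rails 12 mm thick across its y at x = +50 and -50 mm, 45 mm tall. Two brushes lie level across both rails along its x, bristles to +x: the thick mop brush at y = -35 mm and a thin green liner brush at y = +40 mm. Origin at the centre of its underside.
- brush: The mop brush, 50 g: round wooden handle 14 mm thick, brass ferrule 18 mm, soft dark bristles 26 mm thick that yield (they push on nothing). Origin on the handle's centre line midway between the rails, the place to grip, 47 mm above the table as it lies; +x along the brush to the bristles. Handle from x = -85 to +60 mm, ferrule to +90, bristles to +130 mm.
- brush_tip (a point): End of the bristles, on the brush's centre line 130 mm from its origin.
- liner: Thin green liner brush (handle 8 mm thick) in the rack, bystander; origin on its centre line midway between the rails.
- mug: Dark mug, 84 mm across, 95 mm tall, bystander; origin at the centre of its underside.
- cup: Unglazed whitish cup, 72 mm across, 75 mm tall, bystander; origin at the centre of its underside.
- jar1: Amber glass jar, 60 mm across, 85 mm tall, bystander; origin at the centre of its underside.
- jar2: White jar, 60 mm across, 85 mm tall, bystander; origin at the centre of its underside.
- slip_bowl: Black bowl, 120 mm across, 70 mm tall, bystander; origin at the centre of its underside.
- rib: Red kidney-shaped rib lying flat, 96 by 60 mm, 6 mm thick, bystander; origin at the centre of its underside.
- knife: Spatula with a wooden handle, 200 mm long, lying flat, bystander; origin under its middle.
There are look-alikes about, which are no part of the job. There is more than one size of the brush; the one meant has the size given above.

How it is judged:
By the outcome, as a careful person would: the job done as asked, in the order asked, and still so for the second after the job is handed in, while the arm keeps its last pose, push and grip.
It also fails if it takes over 61 s, if anything falls off the work surface, if the arm or the gripper's body presses on something with over 40 N, if the wrist force passes 120 N, or if a joint passes its speed limit or range.

## Robot

A 6-joint arm with a two-finger parallel gripper is mounted at the origin on the work surface. World frame = base frame: x ahead of the robot, y to its left, z up, the work surface at z = 0. Lengths are in m, angles in rad, forces in N, time in s.
With the tool pointing down it reaches from about 0.35 to 0.925 m from the base axis. Payload 6.4 kg.
Tool frame: the origin (TCP) lies midway between the tips of the shut fingers; the grasp point (between the pads) lies 19 mm behind it (ctrl.grip_depth is the distance from the TCP to the grasp point, in m); z points along the fingers, y is the line along which they close (so a half turn about z gives the same grasp; the last joint's range is limited). The gripper opens to 94 mm and grips with 3 to 60 N. Pads are 16 mm wide; open, the fingers measure 119 mm over their backs; the gripper's body (75 mm by 177 mm) begins 78 mm behind the grasp point.
Start: joints at [-1.52, 0.245, 1.558, -0, 1.339, -0.174], TCP at [0.145, -0.634, 0.17] pointing down, gripper open.
Joint ranges: [-3.13, 3.13], [-1.02, 2.26], [0.13, 2.54], [-0.95, 4.09], [0.21, 2.88], [-2.74, 2.74]. Speed limits (rad/s): [2.57, 2.57, 3.14, 3.14, 3.14, 3.14].

## Interface

Orientations are given as a unit quaternion [x, y, z, w].
In Python, from workcell import ctrl, eyes gives the robot as it stands. The module is installed in compiled form; this text tells all that it offers.
- The arm moves only by the tool apply_moves, never from a script. Its argument "deltas" is a list of rows, each a list of 7 numbers: the turn, a rotation vector about the tool's x, y, z each as a share of 120 degrees, from -1 to 1, then the shift along the tool's x, y, z each as a share of 50 mm, from -1 to 1, then the finger opening in mm, from 0 to 94. In form: [[rx, ry, rz, dx, dy, dz, gripper], ...]. A call has exactly 8 rows; each row shifts and turns the commanded pose from where the row before left it, along the tool's axes as they then stand; what a row does not reach is not made up. A row lasts 1/12 s, in which the tool goes at most 41.7 mm and 7.16 degrees, less where a joint would pass 70% of its speed; a pose out of reach is approached as far as the arm can. A call with a number of a shift or a turn outside -1 to 1 is refused whole. A call with a gripper value outside its range is refused whole. The fingers move at their own pace and stop on an object; the grip force is fixed at half the most. Time passes only in rows, so rows that do not move let the fingers close, or fill a call up. It gives the time, the measured TCP pose, the force, the opening and the grip force at its end, in the units of the state.
- ctrl.get_state(): the state, without advancing time (a new reading comes with each control period).
- eyes.camera(name): name is "scene" or "top"; returns a dict with "color" (400x640x3 uint8, red, green, blue), "fov_y" (degrees; the focal length in pixels is half the picture's height over the tangent of half this angle, whatever the lens; pixels are square), "cx", "cy" (the principal point, pixels), "dist_coeffs" ([k1, k2, p1, p2, k3] as OpenCV has them; the pictures are not rectified), "position" and "orientation" of the camera in the world. Camera axes: x right, y up, looking along -z (the intrinsics and any distortion apply to the point x, -y, -z); pixel columns grow to the right and rows downward; lengths in m; the calibration is good to about 2 mm. A picture is of the moment at which its call begins. There is no depth.
- ctrl.hand_in(): hands the job in; it is judged then, once.
The state is a dict: "clock": time; "joint_pos": joint angles; "dq": joint speeds; "joint_efforts": joint torques, N m; "tool_pos": TCP position; "eef_rot": TCP orientation; "force": force on the tool from outside, world axes, zero at the start; "wrist_torque": the same for the moment, N m; "width": opening from 0.0 (shut) to 1.0 (fully open); "grip_force": force on a finger pad.
Only numpy, scipy, OpenCV 4.12 (cv2) and the standard library are available. Lean on these libraries where they do the work, as an engineer would, in place of code of your own. Each camera call takes 0.05 s, during which the arm holds its last target. There are 200 camera calls.

## Working session

There is one attempt and no reset: what is moved stays moved. The work goes in short steps, Python scripts to look and compute and a tool call to move; the robot and the scene stay as the last step left them, time stands still between calls to the robot, and variables do not carry over. Pictures are saved under pics/ and viewed, at most 10 in all, crops included, and the job is handed in when it is done.

Besides the shell and the picture viewer there is one more tool, called after "Emit:" as a command line: name --pt "numbers of a row" for each row, then --argument value for the rest. apply_moves: Moves the arm, as the interface text tells. Its arguments: {"type":"object","properties":{"deltas":{"type":"array"}},"required":["deltas"]}

```bash
mkdir -p pics
python3 - <<'E'
from workcell import ctrl, eyes
import cv2, pickle
d={}
for n in("scene","top"):
    c=eyes.camera(n); d[n]=c
    cv2.imwrite(f"pics/{n}0.png",c["color"][:,:,::-1])
    print(n,{k:v for k,v in c.items() if k!="color"})
pickle.dump(d,open("c0.pkl","wb"))
print(ctrl.get_state(), ctrl.grip_depth)
E
```

```text
scene {'fov_y': 47.42899182364166, 'cx': 326.0922668597329, 'cy': 197.96567427135602, 'dist_coeffs': array([-0.04015673,  0.        ,  0.        ,  0.        ,  0.        ]), 'position': array([1.2571065 , 0.11128537, 1.05387071]), 'orientation': array([0.2140913 , 0.23345555, 0.69773913, 0.64251345])}
top {'fov_y': 55.24597359852978, 'cx': 317.16056678084936, 'cy': 198.52630763665016, 'dist_coeffs': array([0.00086162, 0.        , 0.        , 0.        , 0.        ]), 'position': array([0.46073853, 0.06296405, 1.09921053]), 'orientation': array([ 0.04505711, -0.04487149, -0.70418983,  0.70715846])}
{'clock': 0.1, 'joint_pos': array([-1.52009681e+00,  2.45721716e-01,  1.55886771e+00, -9.29767196e-07,
        1.33868642e+00, -1.74092070e-01]), 'dq': array([-0.00137527, -0.0019058 , -0.00456744,  0.00015731, -0.00029482,
        0.0010598 ]), 'joint_efforts': array([ 1.48778317e-04, -4.16911519e+01, -3.15526664e+01,  6.87185931e-02,
        3.09710379e-02, -5.25333530e-05]), 'tool_pos': array([ 0.14486735, -0.63304825,  0.16858312]), 'eef_rot': array([ 9.93689876e-01,  1.12159363e-01,  5.14388380e-05, -8.40021002e-04]), 'force': array([ 0.66736251,  0.03077521, -0.50181246]), 'wrist_torque': array([-0.03927178,  0.05517579, -0.00388205]), 'grip_force': 0.0, 'width': 0.9987986800216638} 0.0188
```

View pics/scene0.png

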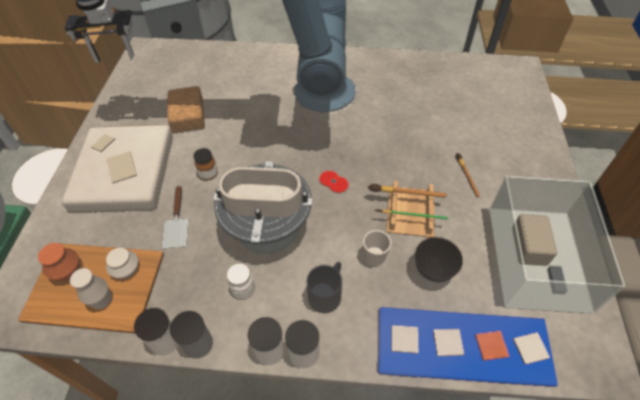

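View pics/top0.png

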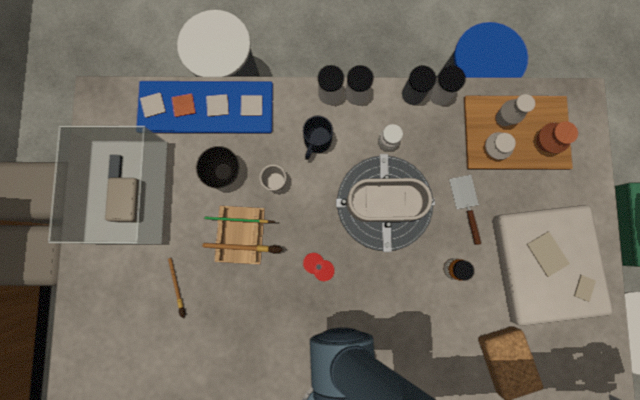

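The scene view shows the wheel and dish around (262,195), the rack at (412,210) with a thick brush (bristles at 376,188) and the green liner, and a loose brush at (460,157)–(477,194). The top view shows the wheel at (386,202), the rack at (240,235) with the thick brush from (203,245) to its tip at (284,249), and the loose brush at (170,258)–(183,316). There are two brush candidates: the one in the rack and the smaller loose one on the table. The rack one fits, because it lies across the rails beside the green liner. I'll confirm that in crops.

Run:
```python
import cv2,pickle,numpy as np
d=pickle.load(open("c0.pkl","rb"))
def crop(n,x0,y0,w,h,s): return cv2.resize(d[n]["color"][y0:y0+h,x0:x0+w,::-1],None,fx=s,fy=s,interpolation=cv2.INTER_CUBIC)
a=crop("top",195,195,100,75,4); b=crop("scene",360,165,100,75,4)
c=crop("top",330,145,110,110,4)[:, :400]; e=crop("scene",205,155,120,90,4)
pic=np.zeros((600,800,3),np.uint8)
pic[:300,:400]=a; pic[:300,400:]=b
pic[300:,:400]=cv2.resize(d["top"]["color"][150:255,320:460,::-1],(400,300),interpolation=cv2.INTER_CUBIC)
pic[300:,400:]=cv2.resize(d["scene"]["color"][155:260,195:335,::-1],(400,300),interpolation=cv2.INTER_CUBIC)
cv2.imwrite("pics/crop1.png",pic)
```

```text
(no output)
```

View pics/crop1.png

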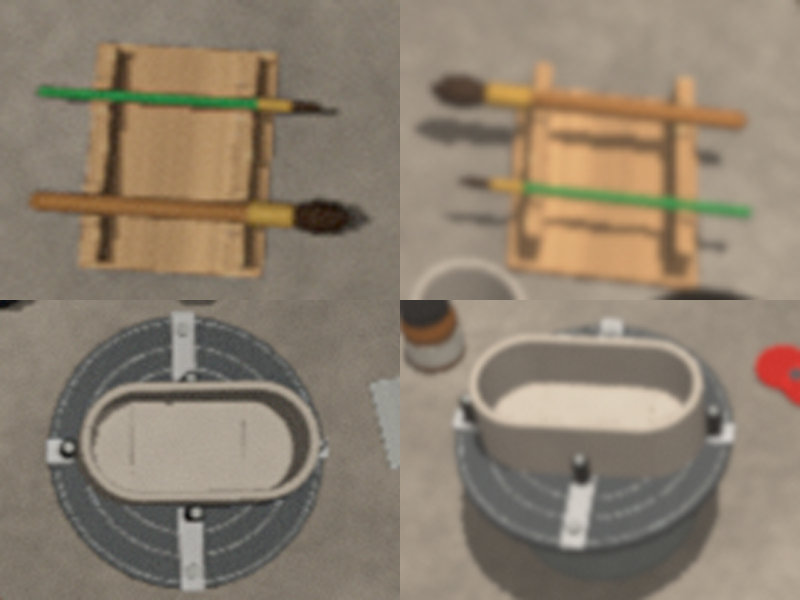

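The crop confirms it. The rack brush has the thick brass ferrule and dark mop, with its tail at top (203,245) and scene (446.5,194.8), and its tip at top (282,249) and scene (368,187). The wheel posts are at top (343.8,201.8), (386.9,176) and (387.9,224), and at scene (304.6,192.8), (218.5,190.7) and (258.4,211).

```bash
cat > h.py <<'E'
import numpy as np, cv2, pickle
from scipy.spatial.transform import Rotation as R
from scipy.optimize import least_squares
def proj(c,P):
    P=np.atleast_2d(P).astype(float); f=200/np.tan(np.radians(c["fov_y"]/2))
    K=np.array([[f,0,c["cx"]],[0,f,c["cy"]],[0,0,1]])
    p=R.from_quat(c["orientation"]).inv().apply(P-c["position"])*[1,-1,-1]
    return cv2.projectPoints(p.reshape(-1,1,3),np.zeros(3),np.zeros(3),K,c["dist_coeffs"])[0][:,0]
def tri(cs,uv,x0=(.5,0,.1)):
    r=least_squares(lambda X:np.concatenate([proj(c,X)[0]-q for c,q in zip(cs,uv)]),x0); return r.x,np.abs(r.fun).max()
def outline(n=200):
    t=np.linspace(-np.pi/2,np.pi/2,n//2); a=np.c_[.05+.05*np.cos(t),.05*np.sin(t)]
    return np.r_[a,-a]
def W(p,q,z):
    c,s=np.cos(p[2]),np.sin(p[2]); q=np.atleast_2d(q)
    return np.c_[p[0]+c*q[:,0]-s*q[:,1],p[1]+s*q[:,0]+c*q[:,1],np.full(len(q),z)]
E
python3 - <<'E'
from h import *
d=pickle.load(open("c0.pkl","rb")); S,T=d["scene"],d["top"]; cs=[T,S]
for n,a,b in[("tail",(203,245.2),(446.5,194.75)),("hf",(256.75,248),(392.5,189.25)),("fb",(268.5,248.5),(381.75,188.25)),("tip",(282,248.8),(368,187)),
 ("postL",(343.8,201.8),(304.6,192.8)),("postNear",(386.9,175.5),(258.4,211))]:
    x,r=tri(cs,[a,b]); print(n,x.round(4),r.round(2))
obs=[(T,(.109,0),(343.8,201.8)),(S,(.109,0),(304.6,192.8)),(S,(-.109,0),(218.5,190.7)),(S,(0,-.059),(258.4,211)),(T,(0,.059),(387.9,224.2))]
# +x end taken as the post at top-left (+y world); try sign of y
for o in((1,),(-1,)):
    f=lambda p:np.concatenate([proj(c,W(p,(q[0],q[1]*o[0]),.155))[0]-u for c,q,u in obs])
    r=least_squares(f,[.5,-.1,1.57]); print(o,r.x,r.fun.round(1))
    if r.cost<60: best=r.x
p=best
out=[]
for c,(x0,y0) in((T,(320,150)),(S,(195,155))):
    im=cv2.resize(c["color"][y0:y0+105,x0:x0+140,::-1],(560,420),interpolation=cv2.INTER_CUBIC)
    t=np.linspace(0,2*np.pi,100); circ=np.c_[np.cos(t),np.sin(t)]*.125
    for q,z,col in((outline(),.19,(0,0,255)),(circ,.12,(0,255,0))):
        uv=((proj(c,W(p,q,z))-[x0,y0]+.5)*4-.5).round().astype(int); cv2.polylines(im,[uv],True,col,1)
    out.append(im)
cv2.imwrite("pics/ov.png",cv2.resize(np.hstack(out),(800,300)))
np.save("p.npy",p)
E
```

```text
tail [0.4655 0.3778 0.0474] 1.13
hf [0.4585 0.2291 0.0484] 0.55
fb [0.4572 0.198  0.048 ] 0.91
tip [0.4566 0.1602 0.0491] 0.58
postL [ 0.5733 -0.0015  0.1566] 0.51
postNear [ 0.6394 -0.1075  0.1595] 1.19
(1,) [ 0.57767708 -0.10915824  1.6161699 ] [-1.   0.4  0.   0.2 -0.6 -0.2 -0.3  0.   0.1 -0.1]
(-1,) [ 0.56442043 -0.11346774  1.57585587] [  0.7   3.9  -1.3  -2.7  -0.8  -5.8   5.6 -41.3  -0.1 -42. ]
```

View pics/ov.png

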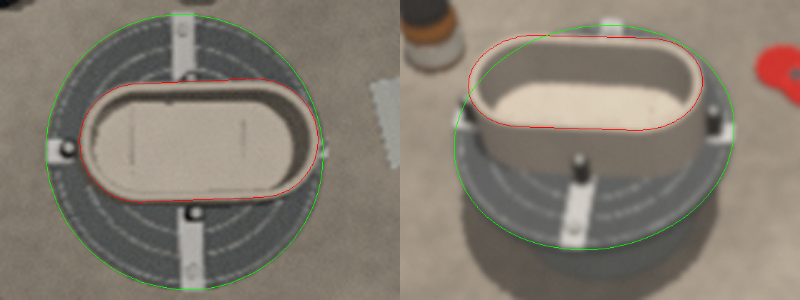

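Both measurements hold up: the wheel axis is at (0.578,−0.109) and the outlines match. The brush is 217 mm long at 47–49 mm height, with its origin near (0.462,0.292). I'll lift, turn the tool and close the fingers.

Emit:
apply_moves --pt "0 0 -0.048 0 0 -0.25 0" --pt "0 0 -0.048 0 0 -0.25 0" --pt "0 0 -0.048 0 0 -0.25 0" --pt "0 0 -0.048 0 0 -0.25 0" --pt "0 0 -0.048 0 0 -0.25 0" --pt "0 0 -0.048 0 0 -0.25 0" --pt "0 0 -0.048 0 0 -0.25 0" --pt "0 0 -0.048 0 0 -0.25 0"

```text
clock: 0.77
tool_pos: [0.1449, -0.6333, 0.2695]
eef_rot: [0.869, 0.494, 0.0, -0.001]
force: [0.7, -0.3, -0.1]
width: 0.469
grip_force: 0.0
```

Emit:
apply_moves --pt "0 0 -0.048 0 0 0 0" --pt "0 0 -0.048 0 0 0 0" --pt "0 0 -0.048 0 0 0 0" --pt "0 0 -0.048 0 0 0 0" --pt "0 0 -0.048 0 0 0 0" --pt "0 0 -0.048 0 0 0 0" --pt "0 0 -0.048 0 0 0 0" --pt "0 0 -0.048 0 0 0 0"

```text
clock: 1.43
tool_pos: [0.1449, -0.6333, 0.2688]
eef_rot: [0.607, 0.795, 0.0, -0.0]
force: [-0.7, -0.7, 0.0]
width: 0.005
grip_force: 0.0
```

```bash
cat >> h.py <<'E'
def go(s,xyz,brief=True):
    "tool-frame mm from the present TCP to xyz, and yaw"
    q=R.from_quat(s["eef_rot"]); x=q.apply([1,0,0]); z=q.apply([0,0,1])
    print("t",round(s["clock"],3),"tcp",np.round(s["tool_pos"],4),"yaw",np.degrees(np.arctan2(x[1],x[0])).round(2),"z",z.round(3),
          "d_tool_mm",(1000*q.inv().apply(np.array(xyz)-s["tool_pos"])).round(1),"w",round(s["width"],3),"gf",np.round(s["grip_force"],1),"j",np.round(s["joint_pos"],2))
E
python3 -c "
from h import *
from workcell import ctrl
go(ctrl.get_state(),[.605,.0148,.269])"
```

```text
t 1.433 tcp [ 0.1449 -0.6333  0.2688] yaw 105.32 z [-0.     0.001 -1.   ] d_tool_mm [5.035e+02 6.150e+02 6.000e-01] w 0.005 gf 0.0 j [-1.52  0.18  1.45  0.    1.51 -1.79]
```

Emit:
apply_moves --pt "0 0 0 0.42 0.512 0 0" --pt "0 0 0 0.42 0.512 0 0" --pt "0 0 0 0.42 0.512 0 0" --pt "0 0 0 0.42 0.512 0 0" --pt "0 0 0 0.42 0.512 0 0" --pt "0 0 0 0.42 0.512 0 0" --pt "0 0 0 0.42 0.512 0 0" --pt "0 0 0 0.42 0.512 0 0"

```text
clock: 2.1
tool_pos: [0.2996, -0.4166, 0.2691]
eef_rot: [0.609, 0.793, 0.0, -0.0]
force: [1.3, 0.2, 0.1]
width: 0.006
grip_force: 0.0
```

Emit:
apply_moves --pt "0 0 0 0.42 0.512 0 0" --pt "0 0 0 0.42 0.512 0 0" --pt "0 0 0 0.42 0.512 0 0" --pt "0 0 0 0.42 0.512 0 0" --pt "0 0 0 0.42 0.512 0 0" --pt "0 0 0 0.42 0.512 0 0" --pt "0 0 0 0.42 0.512 0 0" --pt "0 0 0 0.42 0.512 0 0"

```text
clock: 2.77
tool_pos: [0.4538, -0.2012, 0.2692]
eef_rot: [0.608, 0.794, -0.0, -0.0]
force: [0.4, -0.3, 0.2]
width: 0.002
grip_force: 0.0
```

Emit:
apply_moves --pt "0 0 0 0.42 0.512 0 0" --pt "0 0 0 0.42 0.512 0 0" --pt "0 0 0 0.42 0.512 0 0" --pt "0 0 0 0.42 0.512 0 0" --pt "0 0 0 0.42 0.512 0 0" --pt "0 0 0 0.42 0.512 0 0" --pt "0 0 0 0.42 0.512 0 0" --pt "0 0 0 0.42 0.512 0 0"

```text
clock: 3.43
tool_pos: [0.6079, 0.0142, 0.269]
eef_rot: [0.608, 0.794, -0.0, -0.0]
force: [0.2, -0.2, -0.3]
width: 0.003
grip_force: 0.0
```

```bash
python3 -c "
from h import *
from workcell import ctrl
go(ctrl.get_state(),[.605,.0148,.137])"
```

```text
t 3.433 tcp [0.6079 0.0142 0.269 ] yaw 105.05 z [-0.001  0.    -1.   ] d_tool_mm [  1.3  -2.6 132. ] w 0.003 gf 0.0 j [-0.16  0.08  1.56 -0.    1.5  -0.43]
```

Emit:
apply_moves --pt "0 0 0 0.02 -0.05 0.34 0" --pt "0 0 0 0 0 0.4 0" --pt "0 0 0 0 0 0.4 0" --pt "0 0 0 0 0 0.4 0" --pt "0 0 0 0 0 0.4 0" --pt "0 0 0 0 0 0.4 0" --pt "0 0 0 0 0 0.2 0" --pt "0 0 0 0 0 0.1 0"

```text
clock: 4.1
tool_pos: [0.6034, 0.013, 0.1352]
eef_rot: [0.608, 0.794, -0.001, -0.002]
force: [0.4, -0.0, -0.2]
width: 0.004
grip_force: 0.0
```

Run:
```python
from h import *
from workcell import ctrl,eyes
s=ctrl.get_state(); go(s,[.605,.0148,.137])
p=np.load("p.npy")
out=[]
for n,(x0,y0) in(("top",(320,150)),("scene",(195,155))):
    c=eyes.camera(n)
    im=cv2.resize(c["color"][y0:y0+105,x0:x0+140,::-1],(400,300),interpolation=cv2.INTER_CUBIC)
    uv=((proj(c,s["tool_pos"])[0]-[x0,y0])*400/140).round().astype(int); cv2.circle(im,uv.tolist(),3,(0,0,255),1); out.append(im)
cv2.imwrite("pics/push.png",np.hstack(out))
```

```text
t 4.1 tcp [0.6034 0.013  0.1352] yaw 105.04 z [-0.004  0.001 -1.   ] d_tool_mm [ 1.3  2.  -1.8] w 0.004 gf 0.0 j [-0.17  0.17  1.71  0.    1.27 -0.43]
```

View pics/push.png

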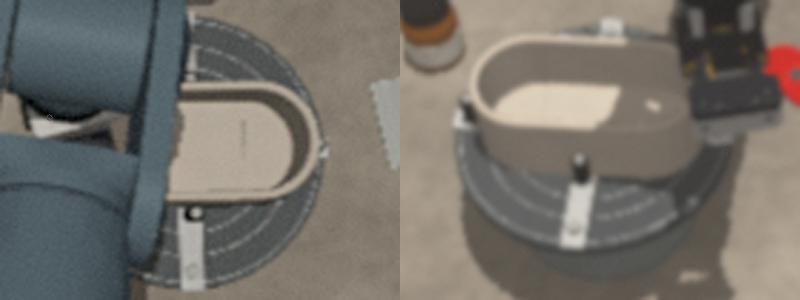

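The top view shows the arm covering the dish's left half. The scene view shows the finger tip at (725,152), beside the right-hand post and clear of the dish. Next is the gentle push with a speed ramp.

Emit:
apply_moves --pt "0 0 0 0 -0.06 0 0" --pt "0 0 0 0 -0.08 0 0" --pt "0 0 0 0 -0.08 0 0" --pt "0 0 0 0 -0.06 0 0" --pt "0 0 0 0 -0.06 0 0" --pt "0 0 0 0 -0.08 0 0" --pt "0 0 0 0 -0.1 0 0" --pt "0 0 0 0 -0.12 0 0"

```text
clock: 4.87
tool_pos: [0.5735, 0.0044, 0.1376]
eef_rot: [0.608, 0.794, 0.0, 0.0]
force: [-0.7, -0.4, -0.8]
width: 0.006
grip_force: 0.0
```

Emit:
apply_moves --pt "0 0 0 0 -0.14 0 0" --pt "0 0 0 0 -0.16 0 0" --pt "0 0 0 0 -0.168 0 0" --pt "0 0 0 0 -0.168 0 0" --pt "0 0 0 0 -0.06 0 0" --pt "0 0 0 0 0 -0.3 0" --pt "0 0 0 0 0 -0.6 0" --pt "0 0 0 0 0 -0.8 0"

```text
clock: 5.53
tool_pos: [0.5377, -0.0042, 0.2203]
eef_rot: [0.609, 0.793, -0.001, -0.003]
force: [1.0, 0.1, -0.2]
width: 0.007
grip_force: 0.0
```

Run:
```python
from h import *
from workcell import ctrl,eyes
s=ctrl.get_state(); go(s,[.462,.292,.235])
L=[]
for n in("scene","top"):
    c=eyes.camera(n); c["t"]=s["clock"] if n=="scene" else s["clock"]+.05; L.append((n,c))
pickle.dump(L,open("c1.pkl","wb"))
```

```text
t 5.533 tcp [ 0.5377 -0.0042  0.2203] yaw 105.02 z [-0.007  0.002 -1.   ] d_tool_mm [305.7   3.6 -13.8] w 0.007 gf 0.0 j [-0.22 -0.05  1.79  0.    1.42 -0.48]
```

Emit:
apply_moves --pt "0 0 0 0.764 0 0 50" --pt "0 0 0 0.764 0 0 50" --pt "0 0 0 0.764 0 0 50" --pt "0 0 0 0.764 0 0 50" --pt "0 0 0 0.764 0 0 50" --pt "0 0 0 0.764 0 0 50" --pt "0 0 0 0.764 0 0 50" --pt "0 0 0 0.764 0.07 0 50"

```text
clock: 6.3
tool_pos: [0.4631, 0.2931, 0.2223]
eef_rot: [0.608, 0.794, 0.0, 0.0]
force: [0.2, -0.1, -0.1]
width: 0.523
grip_force: 0.0
```

Emit:
apply_moves --pt "0 0 0.048 0 0 0.2 50" --pt "0 0 0.048 0 0 0.4 50" --pt "0 0 0.048 0 0 0.4 50" --pt "0 0 0 0 0 0.4 50" --pt "0 0 0 0 0 0.3 50" --pt "0 0 0 0 0 0.2 50" --pt "0 0 0 0 0 0.1 50" --pt "0 0 0 0 0 0 50"

```text
clock: 6.97
tool_pos: [0.4637, 0.2912, 0.1214]
eef_rot: [0.721, 0.693, -0.001, -0.0]
force: [-0.3, 0.3, -0.3]
width: 0.533
grip_force: 0.0
```

Run:
```python
from h import *
from workcell import ctrl,eyes
s=ctrl.get_state(); go(s,[.462,.292,.031])
L=pickle.load(open("c1.pkl","rb"))
for n in("scene","top"):
    c=eyes.camera(n); c["t"]=s["clock"] if n=="scene" else s["clock"]+.05; L.append((n,c))
pickle.dump(L,open("c1.pkl","wb"))
im=[cv2.resize(c["color"][y:y+150,x:x+200,::-1],(400,300)) for (n,c),(x,y) in zip(L,((180,120),(290,120),(180,120),(290,120)))]
cv2.imwrite("pics/w1.png",np.vstack([np.hstack(im[:2]),np.hstack(im[2:])]))
```

```text
t 6.967 tcp [0.4637 0.2912 0.1214] yaw 87.75 z [-0.002 -0.001 -1.   ] d_tool_mm [ 0.8 -1.6 90.4] w 0.533 gf 0.0 j [0.35 0.06 1.86 0.   1.23 0.39]
```

View pics/w1.png

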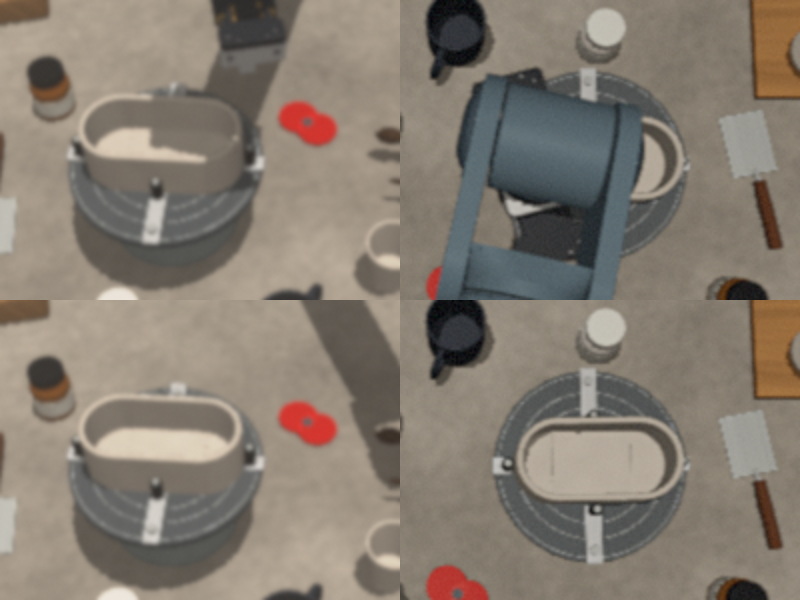

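The wheel hasn't turned: the posts are in the same places at t=5.5 and t=7.0, so the finger missed the post. I'll compare the projected TCP with the seen gripper, and check the post and fit against it.

Run:
```python
from h import *
L=pickle.load(open("c1.pkl","rb")); S1=L[0][1]; S2=L[2][1]; T2=L[3][1]
P=np.array([.5377,-.0042,.2203])
im=cv2.resize(S1["color"][90:190,260:360,::-1],(500,500),interpolation=cv2.INTER_CUBIC)
def mk(im,c,X,x0,y0,k,col):
    uv=((proj(c,X)[0]-[x0,y0]+.5)*k).round().astype(int); cv2.circle(im,uv.tolist(),3,col,1)
mk(im,S1,P,260,90,5,(0,0,255)); mk(im,S1,P+[0,0,.019],260,90,5,(0,255,0)); mk(im,S1,P+[0,0,.097],260,90,5,(255,0,0))
d=pickle.load(open("c0.pkl","rb"))
p=np.load("p.npy"); print(p)
b=cv2.resize(S2["color"][170:210,270:310,::-1],(300,300),interpolation=cv2.INTER_CUBIC)
for z,col in((.155,(0,0,255)),(.12,(0,255,0))): mk(b,S2,W(p,(.109,0),z)[0],270,170,7.5,col)
t=cv2.resize(T2["color"][180:220,325:365,::-1],(300,200+100),interpolation=cv2.INTER_CUBIC)
for z,col in((.155,(0,0,255)),(.12,(0,255,0))): mk(t,T2,W(p,(.109,0),z)[0],325,180,7.5,col)
o=np.zeros((600,800,3),np.uint8); o[:500,:500]=im; o[:300,500:]=b; o[300:,500:]=t
cv2.imwrite("pics/chk.png",o)
```

```text
[ 0.57767708 -0.10915824  1.6161699 ]
```

View pics/chk.png

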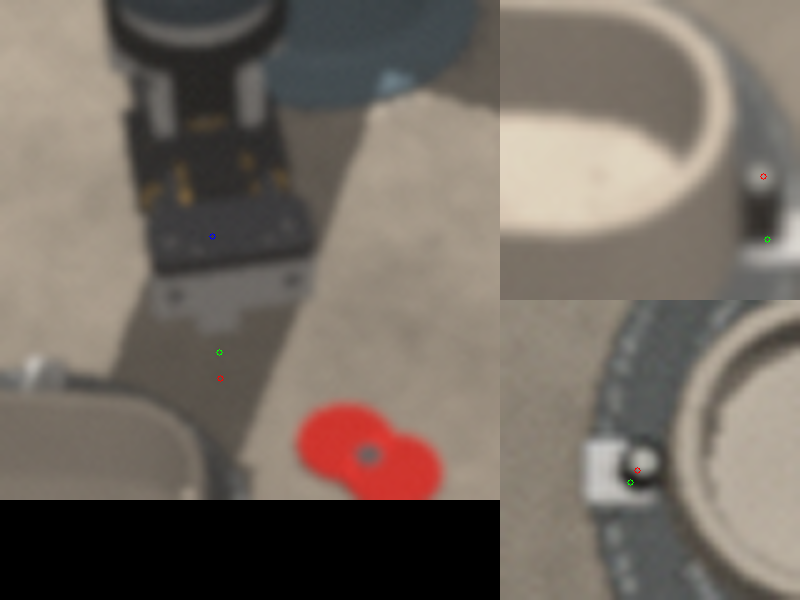

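Run:
```python
from h import *
L=pickle.load(open("c1.pkl","rb")); S2=L[2][1]; T2=L[3][1]
d=pickle.load(open("c0.pkl","rb"))
def view(c,P,ax,w=60,k=6):
    u0=proj(c,P)[0].round().astype(int); x0=int(np.clip(u0[0]-w//2,0,640-w)); y0=int(np.clip(u0[1]-w*2//3,0,400-w))
    im=cv2.resize(c["color"][y0:y0+w,x0:x0+w,::-1],(400,400),interpolation=cv2.INTER_CUBIC); k=400/w
    for s in(-1,0,1):
      for dz,col in((0,(0,0,255)),(.019,(0,255,0)),(.097,(255,0,0))):
        uv=((proj(c,P+ax*s*(.047 if c is d["scene"] else .025)+[0,0,dz])[0]-[x0,y0]+.5)*k).round().astype(int); cv2.circle(im,uv.tolist(),3,col,1)
    return im
P0=np.array([.1449,-.6330,.1686]); a=np.radians(12.88-90)
P2=np.array([.4637,.2912,.1214])
A=view(d["scene"],P0,np.array([np.cos(a),np.sin(a),0])); B=view(S2,P2,np.array([.999,-.04,0]),80)
cv2.imwrite("pics/chk2.png",np.hstack([A,B]))
```

```text
(no output)
```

View pics/chk2.png

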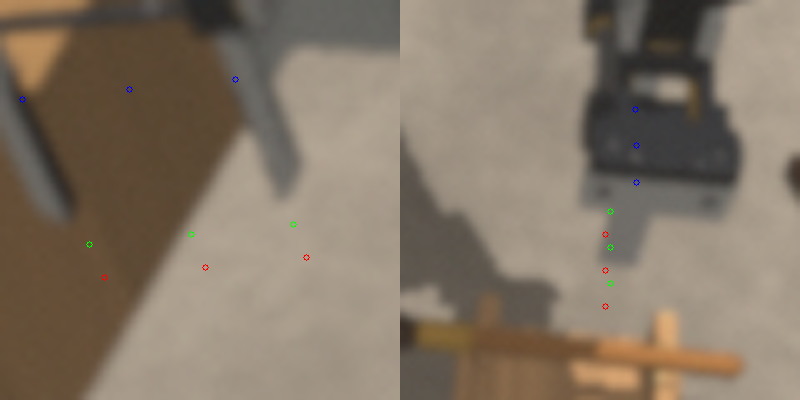

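Seen tips: chk (218,331), chk2-left (285,195) and chk2-right (628,262). They all lie above the projected TCP, so I'll work out how high the tips really are.

Run:
```python
from h import *
L=pickle.load(open("c1.pkl","rb")); S1=L[0][1]; S2=L[2][1]; d=pickle.load(open("c0.pkl","rb")); S0=d["scene"]
def org(c,P,w):
    u0=proj(c,P)[0].round().astype(int); return np.array([np.clip(u0[0]-w//2,0,640-w),np.clip(u0[1]-w*2//3,0,400-w)])
P0=np.array([.1449,-.6330,.1686]); P2=np.array([.4637,.2912,.1214]); P1=np.array([.5377,-.0042,.2203])
a=np.radians(12.88-90); y0=np.array([np.cos(a),np.sin(a),0])
cases=[("start R",S0,org(S0,P0,60)+np.array([285,195])*60/400,P0,y0,(-.05,.05)),("start L",S0,org(S0,P0,60)+np.array([55,215])*60/400,P0,y0,(-.05,.05)),
 ("shut",S1,np.array([260,90])+np.array([218,331])/5,P1,np.array([.966,.259,0]),(0,.0125)),
 ("open50 near",S2,org(S2,P2,80)+np.array([228,262])*80/400,P2,np.array([.999,-.04,0]),(.025,.04))]
for n,c,uv,P,ax,ss in cases:
    z=np.array([0,0,1.])
    # free: s along tool y and height h, on plane through the tool axis
    r=least_squares(lambda q:proj(c,P+ax*q[0]+z*q[1])[0]-uv,[ss[0],0]); print(n,uv.round(1),"s,h mm",(1000*r.x).round(1), [ (1000*least_squares(lambda q:proj(c,P+ax*s+np.array([-ax[1],ax[0],0])*q[0]+z*q[1])[0]-uv,[0,0]).x).round(1) for s in ss])
```

```text
start R [131.8  59.2] s,h mm [-49.5  32.8] [array([ 1.5, 33.9]), array([-290.4, -165.2])]
start L [97.2 62.2] s,h mm [55.  34.2] [array([246.5, 202. ]), array([11.8, 42.2])]
shut [303.6 156.2] s,h mm [13.  45.9] [array([ 1.4, 31.5]), array([ 0.1, 45.4])]
open50 near [423.6 174.4] s,h mm [63.2 79.4] [array([ 7.7, 35.2]), array([ 4.7, 52.5])]
```

The cameras consistently put the fingertips about 34 mm above the reported TCP. That explains the miss, because at z=0.137 the real tips passed over the 0.155 post. I'll go back and push again about 34 mm lower, watching the force on the way down.

Emit:
apply_moves --pt "0 0 -0.048 0 0 -0.33 0" --pt "0 0 -0.048 0 0 -0.33 0" --pt "0 0 -0.048 0 0 -0.33 0" --pt "0 0 0 0 0 -0.33 0" --pt "0 0 0 0 0 -0.33 0" --pt "0 0 0 0 0 -0.33 0" --pt "0 0 0 0 0 -0.33 0" --pt "0 0 0 0 0 -0.33 0"

```text
clock: 7.73
tool_pos: [0.4649, 0.2917, 0.2571]
eef_rot: [0.608, 0.794, 0.001, 0.001]
force: [0.3, -0.5, 0.6]
width: 0.014
grip_force: 0.0
```

Emit:
apply_moves --pt "0 0 0 -0.76 0.162 0 0" --pt "0 0 0 -0.76 0.162 0 0" --pt "0 0 0 -0.76 0.162 0 0" --pt "0 0 0 -0.76 0.162 0 0" --pt "0 0 0 -0.76 0.162 0 0" --pt "0 0 0 -0.76 0.162 0 0" --pt "0 0 0 -0.76 0.162 0 0" --pt "0 0 0 -0.76 0.162 0 0"

```text
clock: 8.4
tool_pos: [0.607, 0.0127, 0.2564]
eef_rot: [0.609, 0.794, 0.001, 0.001]
force: [0.1, 0.5, 0.8]
width: 0.008
grip_force: 0.0
```

```bash
python3 -c "
from h import *
from workcell import ctrl
s=ctrl.get_state();go(s,[.605,.0148,.137]);print(s['force'])"
```

```text
t 8.4 tcp [0.607  0.0127 0.2564] yaw 105.03 z [ 0.003 -0.    -1.   ] d_tool_mm [  2.7  -1.8 119.3] w 0.008 gf 0.0 j [-0.17  0.09  1.58  0.    1.47 -0.43]
[0.10003538 0.48762996 0.76426394]
```

Emit:
apply_moves --pt "0 0 0 0.054 -0.02 0.34 0" --pt "0 0 0 0 0 0.5 0" --pt "0 0 0 0 0 0.5 0" --pt "0 0 0 0 0 0.5 0" --pt "0 0 0 0 0 0.3 0" --pt "0 0 0 0 0 0.2 0" --pt "0 0 0 0 0 0.1 0" --pt "0 0 0 0 0 0.06 0"

```text
clock: 9.07
tool_pos: [0.6047, 0.017, 0.1302]
eef_rot: [0.608, 0.794, 0.0, 0.001]
force: [0.4, 0.8, -0.7]
width: 0.007
grip_force: 0.0
```

Emit:
apply_moves --pt "0 0 0 0 0 0.06 0" --pt "0 0 0 0 0 0.06 0" --pt "0 0 0 0 0 0.06 0" --pt "0 0 0 0 0 0.06 0" --pt "0 0 0 0 0 0.06 0" --pt "0 0 0 0 0 0.06 0" --pt "0 0 0 0 0 0 0" --pt "0 0 0 0 0 0 0"

```text
clock: 9.73
tool_pos: [0.604, 0.0171, 0.1113]
eef_rot: [0.608, 0.794, -0.0, -0.0]
force: [0.1, -0.1, -0.8]
width: 0.008
grip_force: 0.0
```

No contact at 0.111, although the true finger would already overlap the head's edge. That confirms the offset, so I'll lower a little more and push.

Emit:
apply_moves --pt "0 0 0 0 0 0.06 0" --pt "0 0 0 0 0 0.06 0" --pt "0 0 0 0 -0.08 0.04 0" --pt "0 0 0 0 -0.08 0 0" --pt "0 0 0 0 -0.08 0 0" --pt "0 0 0 0 -0.06 0 0" --pt "0 0 0 0 -0.06 0 0" --pt "0 0 0 0 -0.08 0 0"

```text
clock: 10.4
tool_pos: [0.5827, 0.0112, 0.1038]
eef_rot: [0.609, 0.794, 0.0, 0.0]
force: [0.5, -0.1, 0.5]
width: 0.003
grip_force: 0.0
```

Emit:
apply_moves --pt "0 0 0 0 -0.1 0 0" --pt "0 0 0 0 -0.12 0 0" --pt "0 0 0 0 -0.14 0 0" --pt "0 0 0 0 -0.16 0 0" --pt "0 0 0 0 -0.168 0 0" --pt "0 0 0 0 -0.168 0 0" --pt "0 0 0 0 -0.1 0 0" --pt "0 0 0 0 0 0 0"

```text
clock: 11.07
tool_pos: [0.5357, -0.0012, 0.1035]
eef_rot: [0.609, 0.793, -0.0, -0.0]
force: [-0.5, -0.0, -0.3]
width: 0.004
grip_force: 0.0
```

Emit:
apply_moves --pt "0 0 0 0 0 -0.5 50" --pt "0 0 0 0 0 -0.7 50" --pt "0 0 0 0 0 -0.7 50" --pt "0 0 0 0.78 0 -0.2 50" --pt "0 0 0 0.78 0 0 50" --pt "0 0 0 0.78 0 0 50" --pt "0 0 0 0.78 0 0 50" --pt "0 0 0 0.78 0 0 50"

```text
clock: 11.73
tool_pos: [0.4857, 0.1889, 0.209]
eef_rot: [0.609, 0.793, 0.0, 0.0]
force: [-0.7, 0.5, -0.1]
width: 0.518
grip_force: 0.0
```

```bash
cat > see.py <<'E'
from h import *
from workcell import ctrl,eyes
import sys
s=ctrl.get_state(); go(s,eval(sys.argv[1])); print("F",s["force"].round(1))
t=s["clock"]; L=[]
for n in sys.argv[2].split(","):
    c=eyes.camera(n); c["t"]=t; c["n"]=n; t+=.05; L.append(c)
pickle.dump(L,open(f"see_{s['clock']:.2f}.pkl","wb"))
d=pickle.load(open("c0.pkl","rb")); p0=np.load("p.npy")
# angle by template matching of rim/posts: warp reference? use mean edge strength along rim + post darkness
def score(c,th):
    p=[p0[0],p0[1],th]; g=cv2.GaussianBlur(cv2.cvtColor(c["color"],cv2.COLOR_RGB2GRAY),(0,0),.8).astype(np.float32)
    def smp(q,z): u=proj(c,W(p,q,z)).astype(np.float32); return cv2.remap(g,u[:,0].reshape(1,-1),u[:,1].reshape(1,-1),cv2.INTER_LINEAR)[0]
    o=outline(); k=np.sqrt((np.abs(o[:,0])-.05).clip(0)**2+o[:,1]**2)
    n=np.c_[np.sign(o[:,0])*(np.abs(o[:,0])-.05).clip(0),o[:,1]]/.05
    ins=smp(o-n*.0035,.19); out=smp(o+n*.005,.19)
    return np.clip(ins-out,-40,40).mean()
def fit(c):
    th=np.arange(0,np.pi,np.pi/180); sc=np.array([score(c,t) for t in th]); i=sc.argmax()
    f=np.arange(-.03,.031,.002)+th[i]; g=np.array([score(c,t) for t in f])
    k=np.polyfit(f-th[i],g,2); v=-k[1]/(2*k[0]) if k[0]<0 else f[g.argmax()]-th[i]
    return th[i]+np.clip(v,-.03,.03),sc.max(),sc.mean()
if len(sys.argv)>3: L=[pickle.load(open("c0.pkl","rb"))[n]|{"t":0,"n":n} for n in("scene","top")]+L
for c in L: print(c["n"],round(c["t"],3),"theta %.3f score %.1f mean %.1f"%fit(c))
E
python3 see.py "[.462,.292,.15]" scene,top ref
```

```text
t 11.733 tcp [0.4857 0.1889 0.209 ] yaw 105.01 z [ 0.001  0.    -1.   ] d_tool_mm [105.7   3.8  59. ] w 0.518 gf 0.0 j [ 0.15 -0.09  1.84  0.    1.39 -0.11]
F [-0.7  0.5 -0.1]
scene 0 theta 1.582 score 31.5 mean 3.4
top 0 theta 1.592 score 38.5 mean 3.2
scene 11.733 theta 2.894 score 31.1 mean 1.7
top 11.783 theta 2.932 score 38.7 mean 3.2
```

The wheel is turning: θ was 1.59 and is now 2.9. I'll go straight on to the brush.

Emit:
apply_moves --pt "0 0 0 0.705 0.025 0.1 50" --pt "0 0 0 0.705 0.025 0.1 50" --pt "0 0 0 0.705 0.025 0.1 50" --pt "0 0 0.048 0 0 0.4 50" --pt "0 0 0.048 0 0 0.5 50" --pt "0 0 0.048 0 0 0.6 50" --pt "0 0 0 0 0 0.7 50" --pt "0 0 0 0 0 0.6 50"

```text
clock: 12.5
tool_pos: [0.4625, 0.2896, 0.0519]
eef_rot: [0.721, 0.693, -0.0, 0.0]
force: [-0.5, -1.0, 0.2]
width: 0.532
grip_force: 0.0
```

```bash
python3 see.py "[.462,.292,.0]" scene,top
```

```text
t 12.5 tcp [0.4625 0.2896 0.0519] yaw 87.72 z [ 0. -0. -1.] d_tool_mm [ 2.4 -0.6 51.9] w 0.532 gf 0.0 j [ 0.35  0.14  1.91 -0.    1.09  0.39]
F [-0.5 -1.   0.2]
scene 12.5 theta 0.461 score 28.4 mean 0.6
top 12.55 theta 0.499 score 39.2 mean 2.2
```

The wheel rate is 0.92 rad/s, or 6.8 s per turn. Descending to grip.

Emit:
apply_moves --pt "0 0 0 0.04 0 0.2 50" --pt "0 0 0 0 0 0.25 50" --pt "0 0 0 0 0 0.25 50" --pt "0 0 0 0 0 0.16 50" --pt "0 0 0 0 0 0.1 50" --pt "0 0 0 0 0 0.08 50" --pt "0 0 0 0 0 0.04 50" --pt "0 0 0 0 0 0 0"

```text
clock: 13.27
tool_pos: [0.4623, 0.2924, -0.0006]
eef_rot: [0.721, 0.693, -0.0, -0.0]
force: [0.4, 0.1, 0.7]
width: 0.495
grip_force: 0.0
```

Emit:
apply_moves --pt "0 0 0 0 0 0 0" --pt "0 0 0 0 0 0 0" --pt "0 0 0 0 0 0 0" --pt "0 0 0 0 0 0 0" --pt "0 0 0 0 0 0 0" --pt "0 0 0 0 0 0 0" --pt "0 0 0 0 0 0 0" --pt "0 0 0 0 0 0 0"

```text
clock: 13.93
tool_pos: [0.4625, 0.2925, -0.0002]
eef_rot: [0.721, 0.693, 0.0, 0.0]
force: [0.3, -0.4, 1.6]
width: 0.141
grip_force: 30.0
```

Gripped: the width is 13 mm at 30 N. Lifting and carrying it to the standby position.

Emit:
apply_moves --pt "0 0 0 0 0 -0.3 0" --pt "0 0 0 0 0 -0.5 0" --pt "0 0 0 0 0 -0.6 0" --pt "0 0 0 0 0 -0.6 0" --pt "0 0 0 -0.567 0.525 -0.14 0" --pt "0 0 0 -0.567 0.525 -0.14 0" --pt "0 0 0 -0.567 0.525 -0.14 0" --pt "0 0 0 -0.567 0.525 -0.14 0"

```text
clock: 14.6
tool_pos: [0.5636, 0.1738, 0.128]
eef_rot: [0.721, 0.693, 0.0, 0.0]
force: [0.3, 0.2, -0.5]
width: 0.14
grip_force: 30.0
```

Emit:
apply_moves --pt "0 0 0 -0.4 0.4 0 0" --pt "0 0 0 -0.16 0.12 0 0" --pt "0 0 0 0 0 0 0" --pt "0 0 0 0 0 0 0" --pt "0 0 0 0 0 0 0" --pt "0 0 0 0 0 0 0" --pt "0 0 0 0 0 0 0" --pt "0 0 0 0 0 0 0"

```text
clock: 15.27
tool_pos: [0.5872, 0.147, 0.1275]
eef_rot: [0.72, 0.694, -0.0, -0.0]
force: [-0.2, 0.4, -0.2]
width: 0.14
grip_force: 30.0
```

```bash
python3 see.py "[.588,.1456,.128]" top,scene
python3 - <<'E'
from h import *
import glob
f=sorted(glob.glob("see_*.pkl"),key=lambda s:float(s[4:-4]))[-1]; T,S=pickle.load(open(f,"rb"))
from workcell import ctrl
P=ctrl.get_state()["tool_pos"]; b=np.array([-.041,-.999,0]); tip=P+b*.13+[0,0,.047]; print(tip)
o=[]
for c in(T,S):
    u=proj(c,tip)[0]; x0,y0=(u-[40,50]).astype(int); im=cv2.resize(c["color"][y0:y0+80,x0:x0+80,::-1],(400,400),interpolation=cv2.INTER_CUBIC)
    cv2.circle(im,((u-[x0,y0]+.5)*5).round().astype(int).tolist(),3,(0,0,255),1); o.append(im); print(x0,y0,u)
cv2.imwrite("pics/tip.png",np.hstack(o))
E
```

```text
t 15.267 tcp [0.5872 0.147  0.1275] yaw 87.84 z [-0.  0. -1.] d_tool_mm [-1.3  0.9 -0.5] w 0.14 gf 30.0 j [0.06 0.18 1.71 0.   1.25 0.1 ]
F [-0.2  0.4 -0.2]
top 15.267 theta 2.930 score 38.6 mean 3.2
scene 15.317 theta 2.981 score 30.6 mean 1.4
[0.5821202  0.01670867 0.17459837]
296 147 [336.32555925 197.35695043]
270 141 [310.79501848 191.59411767]
```

View pics/tip.png

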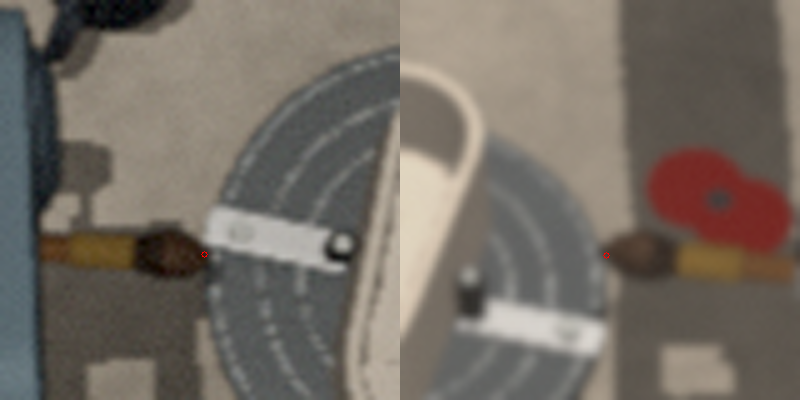

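The tip prediction (red) sits on the bristle end in both views, at (205,254) and (606,255), so the tip is at (0.582,0.017,0.175). I'll refine the wheel centre and the coasting model, then plan the following.

```bash
cat > plan.py <<'E'
import sys; n=int(sys.argv[1]); cam=sys.argv[2] if len(sys.argv)>2 else ""
sys.argv=["x","[0,0,0]",cam or "top"]
from h import *
from workcell import ctrl,eyes
from scipy.optimize import brentq,minimize
import json,os
C0=np.load("p.npy")
def rim(c,p):
    g=cv2.GaussianBlur(cv2.cvtColor(c["color"],cv2.COLOR_RGB2GRAY),(0,0),.8).astype(np.float32)
    o=outline(); nn=np.c_[np.sign(o[:,0])*(np.abs(o[:,0])-.05).clip(0),o[:,1]]/.05
    def smp(q): u=proj(c,W(p,q,.19)).astype(np.float32); return cv2.remap(g,u[:,0].reshape(1,-1),u[:,1].reshape(1,-1),cv2.INTER_LINEAR)[0]
    return np.clip(smp(o-nn*.0035)-smp(o+nn*.005),-40,40).mean()
C=np.load("C.npy") if os.path.exists("C.npy") else C0[:2]
if not os.path.exists("C.npy"):
    import glob
    ic=[]
    for f in glob.glob("see_*.pkl"): ic+=pickle.load(open(f,"rb"))
    th=[max(np.arange(0,np.pi,.02),key=lambda t:rim(c,[*C,t])) for c in ic]
    for sel in("top","scene"):
        R_=[minimize(lambda q:-rim(c,[C[0]+q[0]/1e3,C[1]+q[1]/1e3,t+q[2]/50]),[0,0,0],method="Nelder-Mead",options=dict(initial_simplex=[[0,0,0],[3,0,0],[0,3,0],[0,0,1]])).x for c,t in zip(ic,th) if c["n"]==sel]
        print(sel,np.round(R_,1).tolist())
obs=json.load(open("obs.json")) if os.path.exists("obs.json") else [[11.783,2.932],[12.5,.461],[12.55,.499],[15.267,2.930],[15.317,2.981],[11.733,2.894]]
def model(q,t):  # theta at 12, omega at 12; nominal drag
    k=.0004/.023; e=.0002/.023; dt=np.asarray(t)-12; return q[0]+(q[1]+e/k)*(1-np.exp(-k*dt))/k-e/k*dt
s=ctrl.get_state(); t=s["clock"]
if cam:
    c=eyes.camera(cam); cand=np.arange(0,np.pi,.01); v=[rim(c,[*C,a]) for a in cand]; i=int(np.argmax(v))
    k=np.polyfit(np.arange(-5,6)*.01,[rim(c,[*C,cand[i]+j*.01]) for j in range(-5,6)],2); th=cand[i]-k[1]/2/k[0]
    print("look",round(t,3),round(th,3),"score",round(v[i],1))
    if v[i]>22: obs.append([t,float(th)]); json.dump(obs,open("obs.json","w"))
    s=ctrl.get_state(); t=s["clock"]
o=np.array(obs)
res=lambda q:(lambda d:(d+np.pi/2)%np.pi-np.pi/2)(model(q,o[:,0])-o[:,1])
q=least_squares(res,[3.13,.93]).x; om=(model(q,t+.5)-model(q,t-.5)); print("fit",q.round(3),"res",res(q).round(3),"omega",om.round(3),"C",C.round(4))
rot=R.from_quat(s["eef_rot"]); ux=rot.apply([1,0,0]); tip=s["tool_pos"]-.13*ux+[0,0,.047]
def sd(X,th):
    c_,s_=np.cos(th),np.sin(th); d=X[:2]-C; a=np.array([c_*d[0]+s_*d[1],-s_*d[0]+c_*d[1]]); return np.hypot(max(abs(a[0])-.05,0),a[1])-.05
print("t",round(t,3),"tip",tip.round(4),"gap mm",(1e3*sd(tip,model(q,t))).round(1),"gf",s["grip_force"],"F",s["force"].round(1))
pos=0; rows=[]
for k in range(1,8*n+1):
    th=model(q,t+k/12)
    d=brentq(lambda r:sd(tip+ux*r,th)-.0055,-(tip-[*C,0])[:2]@ux[:2],.2)
    r=np.clip(round((d-pos)/.05,2),-.6,.6); pos+=r*.05; rows.append(r)
for i in range(n): print([float(r) for r in rows[8*i:8*i+8]])
E
python3 plan.py 2
```

```text
top [[-0.8, -1.2, 0.6], [0.8, -2.2, 0.8], [-0.6, 0.2, 0.6]]
scene [[-1.6, -0.4, -0.4], [-1.4, -1.2, -0.3], [-1.6, -0.4, -0.6]]
fit [3.137 0.939] res [ 0.001  0.001  0.009  0.003 -0.005 -0.009] omega 0.857 C [ 0.5777 -0.1092]
t 15.367 tip [0.5825 0.0167 0.1746] gap mm 75.5 gf 29.984034597873688 F [-0.6 -0.4 -1.2]
[-0.6, -0.6, -0.2, 0.01, 0.02, 0.03, 0.03, 0.04]
[0.05, 0.07, 0.07, 0.09, 0.09, 0.08, 0.08, 0.07]
```

```bash
python3 -c "
import numpy as np; np.save('C.npy',[.5768,-.1101])"; python3 plan.py 3
```

```text
fit [3.137 0.939] res [ 0.001  0.001  0.009  0.003 -0.005 -0.009] omega 0.857 C [ 0.5768 -0.1101]
t 15.367 tip [0.5825 0.0167 0.1746] gap mm 76.5 gf 29.984034597873688 F [-0.6 -0.4 -1.2]
[-0.6, -0.6, -0.22, 0.02, 0.02, 0.03, 0.03, 0.04]
[0.06, 0.06, 0.08, 0.09, 0.08, 0.09, 0.07, 0.07]
[0.06, 0.05, 0.05, 0.03, 0.03, 0.02, 0.01, 0.0]
```

Emit:
apply_moves --pt "0 0 0 -0.5 0 0 0" --pt "0 0 0 -0.5 0 0 0" --pt "0 0 0 -0.3 0 0 0" --pt "0 0 0 -0.1 0 0 0" --pt "0 0 0 0.02 0 0 0" --pt "0 0 0 0.03 0 0 0" --pt "0 0 0 0.03 0 0 0" --pt "0 0 0 0.04 0 0 0"

```text
clock: 16.03
tool_pos: [0.5852, 0.0831, 0.1275]
eef_rot: [0.72, 0.694, 0.0, -0.0]
force: [-0.1, 0.5, -0.9]
width: 0.14
grip_force: 30.0
```

```bash
python3 plan.py 2 scene
```

```text
look 16.033 0.438 score 29.8
fit [3.137 0.939] res [ 0.001  0.001  0.009  0.001 -0.007 -0.008  0.003] omega 0.84 C [ 0.5768 -0.1101]
t 16.083 tip [ 0.5803 -0.0465  0.1745] gap mm 4.7 gf 29.984135627746582 F [-0.4  0.5 -0.3]
[0.08, 0.07, 0.09, 0.08, 0.09, 0.08, 0.07, 0.06]
[0.06, 0.04, 0.04, 0.03, 0.03, 0.01, 0.01, -0.01]
```

Emit:
apply_moves --pt "0 0 0 0.08 0 0 0" --pt "0 0 0 0.07 0 0 0" --pt "0 0 0 0.09 0 0 0" --pt "0 0 0 0.08 0 0 0" --pt "0 0 0 0.09 0 0 0" --pt "0 0 0 0.08 0 0 0" --pt "0 0 0 0.07 0 0 0" --pt "0 0 0 0.06 0 0 0"

```text
clock: 16.75
tool_pos: [0.5865, 0.1135, 0.1275]
eef_rot: [0.721, 0.693, -0.0, -0.0]
force: [-0.2, 0.6, -0.2]
width: 0.141
grip_force: 30.0
```

Emit:
apply_moves --pt "0 0 0 0.06 0 0 0" --pt "0 0 0 0.04 0 0 0" --pt "0 0 0 0.04 0 0 0" --pt "0 0 0 0.03 0 0 0" --pt "0 0 0 0.03 0 0 0" --pt "0 0 0 0.01 0 0 0" --pt "0 0 0 0.01 0 0 0" --pt "0 0 0 -0.01 0 0 0"

```text
clock: 17.42
tool_pos: [0.5869, 0.1236, 0.1276]
eef_rot: [0.721, 0.693, 0.0, 0.0]
force: [-0.3, -1.0, -0.6]
width: 0.141
grip_force: 30.0
```

```bash
python3 plan.py 3 scene
```

```text
look 17.417 1.574 score 32.5
fit [3.138 0.938] res [ 0.002  0.001  0.009 -0.001 -0.009 -0.007  0.001  0.004] omega 0.807 C [ 0.5768 -0.1101]
t 17.467 tip [ 0.5818 -0.0065  0.1746] gap mm 4.2 gf 29.983985424041748 F [ 0.   0.  -0.3]
[0.01, -0.02, -0.04, -0.04, -0.05, -0.05, -0.07, -0.07]
[-0.07, -0.08, -0.09, -0.08, -0.07, -0.06, -0.05, -0.03]
[-0.03, -0.03, -0.02, -0.01, -0.01, -0.0, -0.0, 0.0]
```

Emit:
apply_moves --pt "0 0 0 0.01 0 0 0" --pt "0 0 0 -0.02 0 0 0" --pt "0 0 0 -0.04 0 0 0" --pt "0 0 0 -0.04 0 0 0" --pt "0 0 0 -0.05 0 0 0" --pt "0 0 0 -0.05 0 0 0" --pt "0 0 0 -0.07 0 0 0" --pt "0 0 0 -0.07 0 0 0"

```text
clock: 18.13
tool_pos: [0.5862, 0.1066, 0.1276]
eef_rot: [0.721, 0.693, -0.0, 0.0]
force: [0.4, -0.6, 0.1]
width: 0.142
grip_force: 30.0
```

Emit:
apply_moves --pt "0 0 0 -0.07 0 0 0" --pt "0 0 0 -0.08 0 0 0" --pt "0 0 0 -0.09 0 0 0" --pt "0 0 0 -0.08 0 0 0" --pt "0 0 0 -0.07 0 0 0" --pt "0 0 0 -0.06 0 0 0" --pt "0 0 0 -0.05 0 0 0" --pt "0 0 0 -0.03 0 0 0"

```text
clock: 18.8
tool_pos: [0.5852, 0.0802, 0.1276]
eef_rot: [0.721, 0.693, 0.0, 0.0]
force: [0.6, 0.1, -1.0]
width: 0.14
grip_force: 30.0
```

```bash
python3 plan.py 3 scene
```

```text
look 18.8 2.658 score 32.5
fit [3.14  0.936] res [ 0.004  0.002  0.01  -0.004 -0.012 -0.005 -0.003 -0.001  0.01 ] omega 0.775 C [ 0.5768 -0.1101]
t 18.85 tip [ 0.5801 -0.0498  0.1746] gap mm 6.1 gf 29.983845055103302 F [ 0.6  0.2 -0.4]
[-0.04, -0.02, -0.02, -0.01, -0.01, 0.0, 0.0, 0.01]
[0.01, 0.02, 0.02, 0.03, 0.03, 0.04, 0.05, 0.06]
[0.06, 0.08, 0.08, 0.08, 0.07, 0.06, 0.06, 0.05]
```

Emit:
apply_moves --pt "0 0 0 -0.04 0 0 0" --pt "0 0 0 -0.02 0 0 0" --pt "0 0 0 -0.02 0 0 0" --pt "0 0 0 -0.01 0 0 0" --pt "0 0 0 -0.01 0 0 0" --pt "0 0 0 0 0 0 0" --pt "0 0 0 0 0 0 0" --pt "0 0 0 0.01 0 0 0"

```text
clock: 19.52
tool_pos: [0.585, 0.0761, 0.1276]
eef_rot: [0.721, 0.693, -0.0, 0.0]
force: [-0.3, 0.5, -0.9]
width: 0.14
grip_force: 30.0
```

Emit:
apply_moves --pt "0 0 0 0.01 0 0 0" --pt "0 0 0 0.02 0 0 0" --pt "0 0 0 0.02 0 0 0" --pt "0 0 0 0.03 0 0 0" --pt "0 0 0 0.03 0 0 0" --pt "0 0 0 0.04 0 0 0" --pt "0 0 0 0.05 0 0 0" --pt "0 0 0 0.06 0 0 0"

```text
clock: 20.18
tool_pos: [0.5855, 0.0893, 0.1275]
eef_rot: [0.721, 0.693, -0.0, -0.0]
force: [0.3, -0.0, -0.5]
width: 0.137
grip_force: 30.0
```

```bash
sed -i 's/^q=least_squares(res,\[3.13,.93\]).x/q=least_squares(lambda q:np.r_[res(q),0],[3.13,.93]).x/; s/def model(q,t):.*/def model(q,t):/; s/k=.0004\/.023; e=.0002\/.023;/k=.0004\/.023*1.03; e=.0002\/.023*1.05;/' plan.py; python3 plan.py 3 scene
```

```text
look 20.183 0.584 score 30.9
fit [3.137 0.94 ] res [ 0.001  0.001  0.01   0.    -0.008 -0.009  0.001  0.002  0.011 -0.008] omega 0.741 C [ 0.5768 -0.1101]
t 20.233 tip [ 0.5805 -0.0401  0.1745] gap mm 5.2 gf 29.984098970890045 F [-0.  -0.4  0.5]
[0.08, 0.08, 0.08, 0.07, 0.07, 0.06, 0.05, 0.05]
[0.05, 0.03, 0.03, 0.03, 0.01, 0.01, 0.01, -0.01]
[-0.01, -0.01, -0.02, -0.03, -0.04, -0.04, -0.05, -0.05]
```

Tracking is good, so I'll carry on three calls at a time.

Emit:
apply_moves --pt "0 0 0 0.08 0 0 0" --pt "0 0 0 0.08 0 0 0" --pt "0 0 0 0.08 0 0 0" --pt "0 0 0 0.07 0 0 0" --pt "0 0 0 0.07 0 0 0" --pt "0 0 0 0.06 0 0 0" --pt "0 0 0 0.05 0 0 0" --pt "0 0 0 0.05 0 0 0"

```text
clock: 20.9
tool_pos: [0.5866, 0.1163, 0.1275]
eef_rot: [0.721, 0.693, -0.0, 0.0]
force: [-0.4, 0.4, -0.1]
width: 0.138
grip_force: 30.0
```

Emit:
apply_moves --pt "0 0 0 0.05 0 0 0" --pt "0 0 0 0.03 0 0 0" --pt "0 0 0 0.03 0 0 0" --pt "0 0 0 0.03 0 0 0" --pt "0 0 0 0.01 0 0 0" --pt "0 0 0 0.01 0 0 0" --pt "0 0 0 0.01 0 0 0" --pt "0 0 0 -0.01 0 0 0"

```text
clock: 21.57
tool_pos: [0.587, 0.1241, 0.1276]
eef_rot: [0.721, 0.693, 0.0, 0.0]
force: [0.2, -0.3, 0.3]
width: 0.137
grip_force: 30.0
```

```bash
python3 plan.py 3 scene
```

```text
look 21.567 1.591 score 32.3
fit [3.136 0.94 ] res [-0.     0.001  0.009  0.001 -0.007 -0.01   0.002  0.004  0.013 -0.005
 -0.007] omega 0.711 C [ 0.5768 -0.1101]
t 21.617 tip [ 0.5818 -0.006   0.1745] gap mm 4.7 gf 29.983955919742584 F [0.6 0.2 0. ]
[0.0, -0.02, -0.03, -0.03, -0.04, -0.04, -0.06, -0.05]
[-0.06, -0.07, -0.07, -0.07, -0.08, -0.07, -0.05, -0.05]
[-0.04, -0.04, -0.03, -0.02, -0.02, -0.01, -0.01, -0.01]
```

Emit:
apply_moves --pt "0 0 0 0 0 0 0" --pt "0 0 0 -0.02 0 0 0" --pt "0 0 0 -0.03 0 0 0" --pt "0 0 0 -0.03 0 0 0" --pt "0 0 0 -0.04 0 0 0" --pt "0 0 0 -0.04 0 0 0" --pt "0 0 0 -0.06 0 0 0" --pt "0 0 0 -0.05 0 0 0"

```text
clock: 22.28
tool_pos: [0.5864, 0.1102, 0.1276]
eef_rot: [0.721, 0.693, 0.0, 0.0]
force: [-0.4, 0.0, -0.3]
width: 0.135
grip_force: 30.0
```

Emit:
apply_moves --pt "0 0 0 -0.06 0 0 0" --pt "0 0 0 -0.07 0 0 0" --pt "0 0 0 -0.07 0 0 0" --pt "0 0 0 -0.07 0 0 0" --pt "0 0 0 -0.08 0 0 0" --pt "0 0 0 -0.07 0 0 0" --pt "0 0 0 -0.05 0 0 0" --pt "0 0 0 -0.05 0 0 0"

```text
clock: 22.95
tool_pos: [0.5854, 0.0842, 0.1276]
eef_rot: [0.721, 0.693, 0.0, 0.0]
force: [-0.7, 0.4, -1.1]
width: 0.141
grip_force: 30.0
```

```bash
python3 plan.py 4 scene
```

```text
look 22.95 2.543 score 31.9
fit [3.137 0.94 ] res [ 0.     0.001  0.009  0.001 -0.007 -0.009  0.002  0.003  0.012 -0.007
 -0.009  0.004] omega 0.681 C [ 0.5768 -0.1101]
t 23.0 tip [ 0.5803 -0.046   0.1746] gap mm 6.1 gf 29.98385399580002 F [ 0.6 -0.1 -0.3]
[-0.05, -0.03, -0.03, -0.02, -0.02, -0.01, -0.01, -0.0]
[-0.0, -0.0, 0.0, 0.01, 0.01, 0.02, 0.02, 0.02]
[0.03, 0.03, 0.04, 0.05, 0.05, 0.06, 0.07, 0.07]
[0.06, 0.07, 0.05, 0.06, 0.05, 0.04, 0.04, 0.04]
```

Emit:
apply_moves --pt "0 0 0 -0.05 0 0 0" --pt "0 0 0 -0.03 0 0 0" --pt "0 0 0 -0.03 0 0 0" --pt "0 0 0 -0.02 0 0 0" --pt "0 0 0 -0.02 0 0 0" --pt "0 0 0 -0.01 0 0 0" --pt "0 0 0 -0.01 0 0 0" --pt "0 0 0 0 0 0 0"

```text
clock: 23.67
tool_pos: [0.5851, 0.076, 0.1276]
eef_rot: [0.721, 0.693, 0.0, 0.0]
force: [0.1, -0.1, -0.8]
width: 0.14
grip_force: 30.0
```

Emit:
apply_moves --pt "0 0 0 0 0 0 0" --pt "0 0 0 0 0 0 0" --pt "0 0 0 0 0 0 0" --pt "0 0 0 0.01 0 0 0" --pt "0 0 0 0.01 0 0 0" --pt "0 0 0 0.02 0 0 0" --pt "0 0 0 0.02 0 0 0" --pt "0 0 0 0.02 0 0 0"

```text
clock: 24.33
tool_pos: [0.5852, 0.0802, 0.1276]
eef_rot: [0.721, 0.693, 0.0, -0.0]
force: [0.1, 0.9, -1.0]
width: 0.135
grip_force: 30.0
```

```bash
python3 plan.py 2 scene
```

```text
look 24.333 0.346 score 29.6
fit [3.135 0.941] res [-0.002 -0.     0.008  0.001 -0.007 -0.011  0.003  0.005  0.014 -0.003
 -0.005  0.009 -0.012] omega 0.652 C [ 0.5768 -0.1101]
t 24.383 tip [ 0.5801 -0.0496  0.1745] gap mm 5.3 gf 29.984073042869568 F [ 0.3 -0.2 -0.2]
[0.04, 0.03, 0.05, 0.05, 0.06, 0.06, 0.07, 0.07]
[0.06, 0.06, 0.05, 0.05, 0.05, 0.04, 0.04, 0.03]
```

Emit:
apply_moves --pt "0 0 0 0.04 0 0 0" --pt "0 0 0 0.03 0 0 0" --pt "0 0 0 0.05 0 0 0" --pt "0 0 0 0.05 0 0 0" --pt "0 0 0 0.06 0 0 0" --pt "0 0 0 0.06 0 0 0" --pt "0 0 0 0.07 0 0 0" --pt "0 0 0 0.07 0 0 0"

```text
clock: 25.05
tool_pos: [0.586, 0.1019, 0.1276]
eef_rot: [0.721, 0.693, 0.0, -0.0]
force: [0.1, 0.0, -0.5]
width: 0.139
grip_force: 30.0
```

Emit:
apply_moves --pt "0 0 0 0.06 0 0 0" --pt "0 0 0 0.06 0 0 0" --pt "0 0 0 0.05 0 0 0" --pt "0 0 0 0.05 0 0 0" --pt "0 0 0 0.05 0 0 0" --pt "0 0 0 0.04 0 0 0" --pt "0 0 0 0.04 0 0 0" --pt "0 0 0 0.03 0 0 0"

```text
clock: 25.72
tool_pos: [0.5868, 0.1207, 0.1275]
eef_rot: [0.721, 0.693, -0.0, -0.0]
force: [-0.1, 0.3, -0.3]
width: 0.14
grip_force: 30.0
```

Emit:
apply_moves --pt "0 0 0 0.05 0 -0.2 0" --pt "0 0 0 0.04 0 -0.4 0" --pt "0 0 0 0 0 -0.5 0" --pt "0 0 0 0 0 -0.5 0" --pt "0 0 0 0 0 -0.5 0" --pt "0 0 0 0 0 -0.5 0" --pt "0 0 0 0 0 -0.4 0" --pt "0 0 0 0 0 -0.2 0"

```text
clock: 26.38
tool_pos: [0.5882, 0.1252, 0.292]
eef_rot: [0.721, 0.693, 0.002, 0.002]
force: [1.0, -0.5, -0.4]
width: 0.138
grip_force: 30.0
```

Emit:
apply_moves --pt "0 0 0 -0.2 0 0 0" --pt "0 0 0 -0.4 0 0 0" --pt "0 0 0 -0.5 0 0 0" --pt "0 0 0 -0.4 0 0 0" --pt "0 0 0 -0.2 0 0 0" --pt "0 0 0 -0.1 0 0 0" --pt "0 0 0 0 0 0 0" --pt "0 0 0 0 0 0 0"

```text
clock: 27.05
tool_pos: [0.5832, 0.0354, 0.287]
eef_rot: [0.721, 0.693, -0.0, -0.0]
force: [0.4, 0.2, -0.5]
width: 0.143
grip_force: 30.0
```

Emit:
apply_moves --pt "0 0 0 0 0 0 0" --pt "0 0 0 0 0 0 0" --pt "0 0 0 0 0 0 0" --pt "0 0 0 0 0 0 0" --pt "0 0 0 0 0 0 0" --pt "0 0 0 0 0 0 0" --pt "0 0 0 0 0 0 0" --pt "0 0 0 0 0 0 0"

```text
clock: 27.72
tool_pos: [0.5834, 0.0351, 0.2876]
eef_rot: [0.721, 0.693, 0.0, 0.0]
force: [-0.5, 0.0, -0.5]
width: 0.141
grip_force: 30.0
```

```bash
python3 plan.py 0 scene; python3 -c "
from workcell import eyes; import cv2
cv2.imwrite('pics/end.png',eyes.camera('scene')['color'][:,:,::-1])"
```

```text
look 27.717 2.476 score 29.1
fit [3.13  0.942] res [-0.007 -0.004  0.004  0.001 -0.007 -0.016  0.004  0.008  0.02   0.004
  0.004  0.02   0.    -0.032] omega 0.585 C [ 0.5768 -0.1101]
t 27.767 tip [ 0.5784 -0.0948  0.3346] gap mm -37.1 gf 29.984044432640076 F [ 0.2 -0.2 -0.4]
```

View pics/end.png

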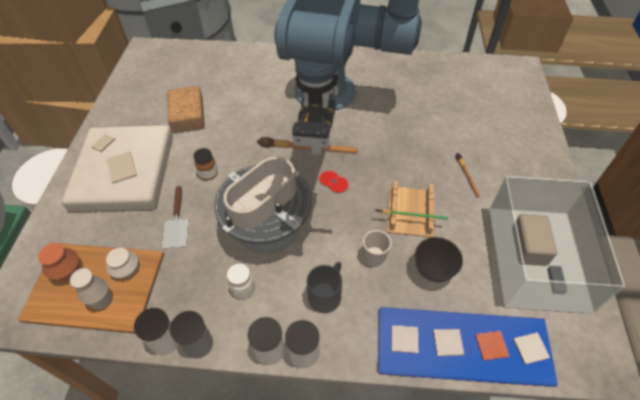

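The final view shows the brush held level, with its tip at (265,143). That is above the dish at z≈0.33, against a rim at 0.19. The wheel is still coasting and nothing else has moved, so I'm handing in.

```bash
python3 -c "
from workcell import ctrl; print(ctrl.hand_in())"
```

```text
the job is handed in; nothing more can be done
None
```

Job handed in; no verdict came back: the wheel was pushed to about 0.92 rad/s (6.8 s per turn; a first push passed over the post without touching it), the bristle ends followed the dish wall for about 9.7 s at an estimated 4–6 mm wherever checked, and the brush ended held still about 14 cm above the rim.

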